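# Close a tuning cavity and set its tuning cap

### The arm

A 6-joint arm with a two-finger parallel gripper is mounted at the origin on the work surface. World frame = base frame: x ahead of the robot, y to its left, z up, the work surface at z = 0. Lengths are in m, angles in rad, forces in N, time in s.
With the tool pointing down it reaches from about 0.25 to 0.775 m from the base axis. Payload 4 kg.
Tool frame: the origin (TCP) lies midway between the tips of the shut fingers; the grasp point (between the pads) lies 19 mm behind it (robot.hold_point_z is the distance from the TCP to the grasp point, in m); y points along the fingers, z is the direction in which the jaws open and shut, and the axes are right-handed (so a half turn about y gives the same grasp; the last joint's range is limited). The gripper opens to 85 mm and grips with 20 to 120 N. Pads are 22 mm wide; open, the fingers measure 114 mm over their backs; the gripper's body (76 mm by 85 mm) begins 54 mm behind the grasp point. The pads swing forward as they close: fully open they stand 13 mm farther back than shut.
Start: joints at [-1.327, 0.087, 1.371, -0, 1.684, -0.103], TCP at [0.187, -0.517, 0.231] pointing down, gripper open.
Joint ranges: [-3.1, 3.1], [-0.76, 2.03], [0.27, 2.55], [-1.08, 4.22], [0.17, 2.65], [-2.57, 2.57]. Speed limits (rad/s): [2.79, 2.79, 3.14, 3.14, 3.14, 3.14].

### API

Orientations are given as [roll, pitch, yaw] about the fixed x, y, z axes, in that order (R = Rz(yaw) Ry(pitch) Rx(roll)).
In Python, from station import robot, jaws, get_state, get_image, camera_model gives the robot as it stands. The module is installed in compiled form; this text tells all that it offers. Calls block until the motion is done:
- robot.goto(position, orientation): joint-space move of the TCP to a pose.
- robot.move_l(position, orientation=None, velocity=0.15, guard=None): straight line of the TCP; orientation=None keeps the orientation; velocity is the mean speed in m/s. With guard (N) it stops when the force on the tool has changed by that much, and returns True; else False.
- robot.movej(angles): joint-space move.
- jaws.open_jaws() and jaws.clamp(squeeze=None): open the fingers fully, or close them until they stop; squeeze is the grip in N (None keeps the last).
- robot.wait(seconds).
- robot.solve_ik(position, orientation): joint angles nearest the present ones, or None.
- get_state(): the state.
- get_image(name): name is "side" or "top"; returns the picture (400x640x3 uint8, blue, green, red); there is no depth.
- camera_model(name): a dict with "fx", "fy", "cx", "cy" (pixels), "R" (3x3) and "t" (3): a world point X has camera coordinates R X + t. Camera axes: x right, y down, z forward; pixel columns grow to the right and rows downward; lengths in m; the calibration is good to about 2 mm. A picture is of the moment at which its call begins. camera_model takes no time and is no camera call.
A pose or a line that the arm cannot do raises robot.PlanningError and nothing moves.
- robot.finish_job(): hands the job in, once; it reports no verdict.
The state is a dict: "t": time; "joint_pos": joint angles; "joint_vel": joint speeds; "joint_efforts": joint torques, N m; "eef_pos": TCP position; "tcp_rot": TCP orientation; "wrist_force": force on the tool from outside, world axes, zero at the start; "moment": the same for the moment, N m; "width": finger opening in m.
Only numpy, scipy, OpenCV 4.12 (cv2) and the standard library are available. Lean on these libraries where they do the work, as an engineer would, in place of code of your own. Each camera call takes 0.05 s, during which the arm holds its last target. There are 200 camera calls.

### The job

Close up the open cavity housing: take the loose lid by its knurled cap and set it on the housing, without dropping it, so that it sits square and fully home. Then screw the cap down clockwise until it bottoms out, and back it off a quarter turn. Finish while still holding the cap in the gripper at that setting, lid fully down, so that it stays still for the first sweep; leave the tools and small parts lying around where they are.

Things in the scene. Friction and masses are not known exactly. Their poses are not given: they have to be found in the camera images.
- housing: Cavity housing, a square open-topped metal box, grey outside, copper inside, 120 x 120 mm, 100 mm tall, fixed to the bench (low base flange 14 mm out at its x sides; coax sockets 21 mm out at its y sides, 35 mm up). Origin: centre of its underside, on the bench; z up, x and y along its sides.
- mouth (a point): Centre of the housing's square opening (104 x 104 mm inside an aluminium rim 8 mm wide), level with the top of the rim, 100 mm above the bench. Axes as the housing's. A copper post 34 mm across stands inside, its top 20 mm below the rim.
- lid: Loose lid, 0.3 to 0.55 kg with cap: grey square plate 120 x 120 x 3 mm; under it a square step 10 mm deep, 100 mm wide (tapering to 92 mm at its foot), 2 mm play a side in the opening; fits in all four square positions. Origin: centre of the plate's underside, which rests on the rim (fully home = at the mouth point); z up, x, y along its sides. Starts on the bench, cap up, origin 10 mm up.
- cap: Knurled round steel cap in the middle of the lid, 38 mm across, 30 mm tall, slot across its top. Origin: its centre, half-way up: 24 mm above the lid's origin (21 mm above the plate's top; below it a brass flange 48 mm across, 3 mm high, lies on the plate) when bottomed out, 2 mm higher per turn unscrewed. It turns about z (up), x along the slot, and cannot come off the lid.
- cap_turn (a joint): How far the cap is unscrewed, rad: 0 bottomed out on a hard stop, growing counter-clockwise seen from above (right-hand thread, 2 mm a turn; upper stop at 6.5). It starts between 2.2 and 4.2, turns with a steady drag of 0.06 N m and stays where it is left.
- spanner: Bystander: steel spanner 170 mm long lying on the bench. Leave it alone.
- driver: Bystander: screwdriver 190 mm long lying on the bench. Leave it alone.
- spacer: Bystander: brass ring, 38 mm across, 8 mm tall, lying on the bench. Leave it alone.
- socket: Bystander: steel coax socket with a 25 mm square flange, 24 mm tall, standing on the bench. Leave it alone.
Mind the look-alikes: they are no part of the job. There is more than one size of the lid; the one meant has the size given above. There is more than one size of the housing; the job needs the larger.

How it is judged:
On the way, in this order (a step that is already met when the one before it is completed fails the run):
1. the lid sits fully home on the housing (horizontal distance between lid and mouth below 0.006 m and z of lid in the frame of mouth below 0.002 m and angle between lid's own z axis and vertical below 0.035 rad), for 0.2 s.
2. the cap is screwed down until it bottoms out, the lid on the housing (value of joint cap_turn below 0.1 rad and horizontal distance between lid and mouth below 0.006 m and z of lid in the frame of mouth below 0.004 m), for 0.1 s.
At the end, for the whole second after the job is handed in: The lid is fully home on the housing (within 2 mm of the rim in height, centred within 6 mm, level within 2 degrees), the cap stands a quarter turn (90 degrees, give or take 23) off its stop, does not turn, and the fingers still grip it (all of step 1 and value of joint cap_turn between 1.17 and 1.97 rad and velocity of joint cap_turn between -0.1 and 0.1 rad/s and contact force between the fingers and cap above 2 N); the arm keeps its last pose, push and grip.
It fails at once if the lid is dropped: it falls free of the fingers (contact force between the fingers and lid below 0.05 N and linear speed of lid above 0.35 m/s).
It fails at once if a bystander is moved (distance of any of spanner, driver, spacer, socket from where it was at the start of the episode above 0.03 m).
It also fails if it takes over 72 s, if anything falls off the work surface, if the arm or the gripper's body presses on something with over 40 N, if the wrist force passes 120 N, or if a joint passes its speed limit or range.

## Working session

There is one attempt and no reset: what is moved stays moved. The work goes in short steps, each a Python script; the robot and the scene stay as the last script left them, time stands still between calls to the robot, and variables do not carry over. Pictures are saved under pics/ and viewed, about 8 in all and at most 12, crops included, and the job is handed in when it is done.

```bash
mkdir -p pics; python3 - <<'E'
from station import *
import cv2,numpy as np
for n in("side","top"):
    im=get_image(n); cv2.imwrite(f"pics/{n}0.png",im); c=camera_model(n); print(n,c["fx"],c["cx"],c["cy"],np.round(c["R"],3).tolist(),np.round(c["t"],3), np.round(-np.array(c["R"]).T@c["t"],3))
s=get_state();print(s["t"],s["tcp_rot"],s["width"],robot.hold_point_z)
E
```

```text
side 421.28703291648435 320.6154042260544 200.5914186447522 [[0.892, -0.451, 0.014], [-0.341, -0.694, -0.634], [0.296, 0.561, -0.773]] [-0.506  0.236  0.776] [ 0.302 -0.5    0.757]
top 444.4169594663078 309.5243187117178 193.0510072054671 [[-0.002, -1.0, 0.01], [-0.986, 0.001, -0.167], [0.167, -0.01, -0.986]] [-0.018  0.581  1.177] [ 0.376 -0.007  1.257]
0.1 [-1.57280023e+00  2.20101223e-04 -2.79479176e+00] 0.0850700612510233 0.0187
```

View pics/top0.png

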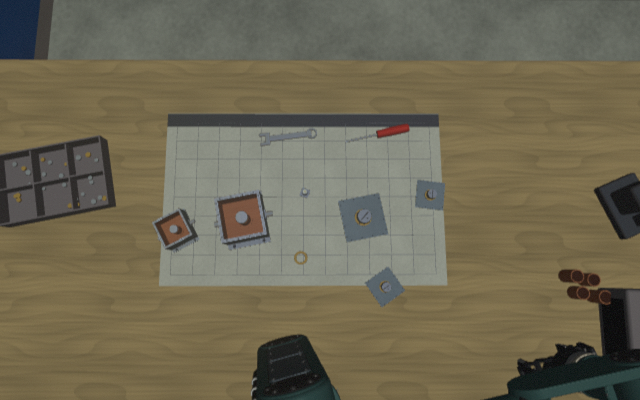

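View pics/side0.png

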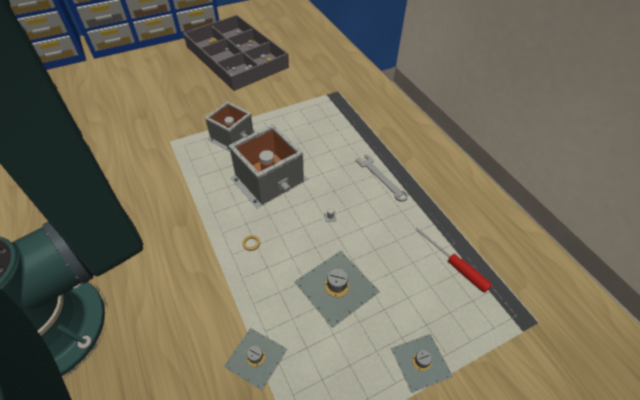

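The top view shows three lids: (362,217), (430,195) and (385,287). It shows two housings: (243,218) and (175,229). The large lid at (362,217) and the large housing at (243,218) fit the description. I'll measure them and confirm in one enlarged crop.

```bash
cat > h.py <<'E'
from station import *
import cv2,numpy as np
def ray(n,uv,z):
    c=camera_model(n);R=np.array(c["R"]);C=-R.T@np.array(c["t"])
    d=R.T@np.array([(uv[0]-c["cx"])/c["fx"],(uv[1]-c["cy"])/c["fy"],1.]);return (C+d*(z-C[2])/d[2])[:2]
def pix(n,X):
    c=camera_model(n);p=np.array(c["R"])@np.array(X)+c["t"];return np.array([c["fx"]*p[0]/p[2]+c["cx"],c["fy"]*p[1]/p[2]+c["cy"]])
def quad(n,mask,near,z):
    "min-area square in the plane z of the blob round pixel near: centre, angle mod 90 deg, sides"
    _,lab,st,_=cv2.connectedComponentsWithStats(mask)
    l=np.bincount(lab[near[1]-25:near[1]+26,near[0]-25:near[0]+26].ravel(),minlength=2);l[0]=0
    c=max(cv2.findContours((lab==l.argmax()).astype('u1'),0,cv2.CHAIN_APPROX_NONE)[0],key=cv2.contourArea)
    P=np.array([ray(n,p,z) for p in c[:,0].astype(float)])
    r=cv2.minAreaRect((P*1000).astype('f4'));return np.array(r[0])/1000,r[2]%90,r[1],c
E
python3 - <<'E'
from h import *
out=[]
for n,L,H in(("top",(362,217),(243,218)),("side",(337,288),(267,150))):
    im=cv2.imread(f"pics/{n}0.png");hsv=cv2.cvtColor(im,cv2.COLOR_BGR2HSV)
    print(n,[hsv[p[1],p[0]].tolist() for p in ((L[0]-15,L[1]+12),(L[0]+14,L[1]-14),(H[0]-12,H[1]+12),(H[0]-24,H[1]))])
    m=cv2.inRange(hsv,(75,25,60),(115,120,190));m=cv2.morphologyEx(m,cv2.MORPH_OPEN,np.ones((3,3)))
    q=quad(n,m,L,.013);print("lid",q[:3])
    cop=cv2.inRange(hsv,(0,90,40),(18,255,255))
    q2=quad(n,cop,H,.1);print("copper",q2[:3])
    v=im.copy();cv2.drawContours(v,[q[3],q2[3]],-1,(0,0,255),1)
    (x0,y0)=(min(L[0],H[0])-50,min(L[1],H[1])-50);w=im[max(y0,0):y0+(150 if n=="top" else 270),max(x0,0):x0+230]
    w=v[max(y0,0):y0+(130 if n=="top" else 240),max(x0,0):x0+220]
    out.append(cv2.resize(w,None,fx=2 if n=="side" else 3,fy=2 if n=="side" else 3,interpolation=cv2.INTER_CUBIC))
cv2.imwrite("pics/crop_top.png",out[0])
E
```

```text
top [[101, 38, 108], [101, 39, 104], [11, 120, 119], [108, 23, 135]]
lid (array([ 0.51849066, -0.16888589]), 11.117968559265137, (116.24553680419922, 118.08355712890625))
copper (array([0.51017432, 0.16222726]), 11.263760566711426, (96.1332778930664, 100.19985961914062))
side [[69, 21, 123], [67, 19, 123], [10, 156, 95], [10, 155, 92]]
lid (array([0.74890002, 0.25862573]), 64.91946411132812, (1407.9249267578125, 2395.8212890625))
copper (array([0.50969827, 0.1627243 ]), 10.499624252319336, (97.56995391845703, 94.02815246582031))
```

View pics/crop_top.png

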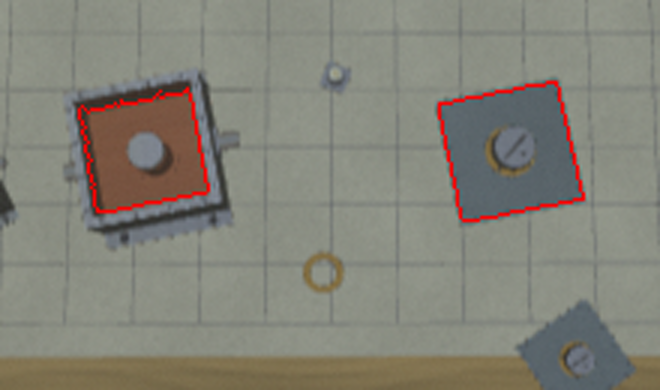

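The crop confirms both. The large lid at crop (512,148) measures about 118 mm square, and the large housing has its opening around crop (148,150). The socket at (335,75) and the ring at (323,272) lie between them. Next I'll refine the housing centre: the copper mask's near edges are the inner rim, and its far outer silhouette is the rim's outer edge.

```bash
python3 - <<'E'
from h import *
for n,H in(("top",(243,218)),("side",(267,150))):
    im=cv2.imread(f"pics/{n}0.png");hsv=cv2.cvtColor(im,cv2.COLOR_BGR2HSV)
    cop=cv2.inRange(hsv,(0,90,40),(18,255,255)); c=quad(n,cop,H,.1)[3]
    P=np.array([ray(n,p,.1) for p in c[:,0].astype(float)])
    mat=cv2.inRange(hsv,(20,0,125),(84,90,255)); o=cv2.morphologyEx(255-mat,cv2.MORPH_OPEN,np.ones((5,5)))
    roi=np.zeros_like(o);cv2.circle(roi,H,48,255,-1)
    oc=max(cv2.findContours(o&roi,0,1)[0],key=cv2.contourArea);Q=np.array([ray(n,p,.1) for p in oc[:,0].astype(float)])
    print(n,hsv[H[1]+0,H[0]+45].tolist())
    # edge line fits: slope of each near copper edge
    a=np.radians(11);R=np.array([[np.cos(a),np.sin(a)],[-np.sin(a),np.cos(a)]])
    p=(P-[.51,.162])@R.T*1000;q=(Q-[.51,.162])@R.T*1000
    for k in(0,1):
        for nm,S,sg in(("cop-",p,-1),("cop+",p,1),("out-",q,-1),("out+",q,1)):
            s=S[(abs(S[:,1-k])<42)&(S[:,k]*sg>25)&(S[:,k]*sg<80)]
            if len(s)>8:
                f=np.polyfit(s[:,1-k],s[:,k],1);print("xy"[k],nm,len(s),"off %.1f med %.1f slope deg %.1f"%(f[1],np.median(s[:,k]),np.degrees(np.arctan(f[0]))))
s=get_state();print(s["joint_pos"])
for y in(0,np.pi/2,-np.pi/2,3.1):
    a=np.radians(11.1)+y
    for P in([.5185,-.169,.15],[.51,.162,.25]): 
        j=robot.solve_ik(P,[-np.pi/2,0,a]);print(round(y,2),None if j is None else np.round(j,2))
E
```

```text
Traceback (most recent call last):
  File "h.py", line 4, in ray
    c=camera_model(n);R=np.array(c["R"]);C=-R.T@np.array(c["t"])
ValueError: time passes only in moves, steps and waits
```

```bash
sed -i 's/^def ray/CM={n:camera_model(n) for n in ("side","top")}\ndef ray/; s/c=camera_model(n);/c=CM[n];/' h.py; cat > m.py <<'E'
from h import *
for n,H in(("top",(243,218)),("side",(267,150))):
    im=cv2.imread(f"pics/{n}0.png");hsv=cv2.cvtColor(im,cv2.COLOR_BGR2HSV)
    cop=cv2.inRange(hsv,(0,90,40),(18,255,255)); c=quad(n,cop,H,.1)[3]
    P=np.array([ray(n,p,.1) for p in c[:,0].astype(float)])
    mat=cv2.inRange(hsv,(20,0,125),(84,90,255)); o=cv2.morphologyEx(255-mat,cv2.MORPH_OPEN,np.ones((5,5)))
    roi=np.zeros_like(o);cv2.circle(roi,H,48,255,-1)
    oc=max(cv2.findContours(o&roi,0,1)[0],key=cv2.contourArea);Q=np.array([ray(n,p,.1) for p in oc[:,0].astype(float)])
    print(n,hsv[H[1]+0,H[0]+45].tolist())
    a=np.radians(11);R=np.array([[np.cos(a),np.sin(a)],[-np.sin(a),np.cos(a)]])
    p=(P-[.51,.162])@R.T*1000;q=(Q-[.51,.162])@R.T*1000
    for k in(0,1):
        for nm,S,sg in(("cop-",p,-1),("cop+",p,1),("out-",q,-1),("out+",q,1)):
            s=S[(abs(S[:,1-k])<42)&(S[:,k]*sg>25)&(S[:,k]*sg<80)]
            if len(s)>8:
                f=np.polyfit(s[:,1-k],s[:,k],1);print("xy"[k],nm,len(s),"off %.1f med %.1f slope deg %.1f"%(f[1],np.median(s[:,k]),np.degrees(np.arctan(f[0]))))
s=get_state();print(s["joint_pos"])
for y in(0,np.pi/2,-np.pi/2,3.1):
    a=np.radians(11.1)+y
    for P in([.5185,-.169,.15],[.51,.162,.25]): 
        j=robot.solve_ik(P,[-np.pi/2,0,a]);print(round(y,2),None if j is None else np.round(j,2))
E
python3 m.py
```

```text
top [41, 19, 144]
x cop- 32 off -46.7 med -46.7 slope deg -0.3
x cop+ 35 off 43.4 med 43.1 slope deg -0.4
x out- 32 off -77.2 med -77.3 slope deg 0.4
x out+ 32 off 60.1 med 60.2 slope deg -0.3
y cop- 32 off -48.4 med -48.5 slope deg 1.3
y cop+ 33 off 48.0 med 48.6 slope deg -2.9
y out- 34 off -67.1 med -64.9 slope deg 2.0
y out+ 34 off 61.9 med 60.4 slope deg -1.5
side [28, 25, 172]
x cop- 22 off -47.8 med -47.8 slope deg 1.0
x cop+ 22 off 47.4 med 47.4 slope deg -0.1
x out- 34 off -63.2 med -59.6 slope deg -7.7
y cop- 32 off -44.9 med -44.9 slope deg 0.1
y cop+ 31 off 45.8 med 45.7 slope deg -0.5
y out- 32 off -58.0 med -58.1 slope deg 0.5
[-1.32711980e+00  8.78887093e-02  1.37211032e+00  1.27272052e-05
  1.68360954e+00 -1.03123176e-01]
0 [-0.42  0.11  1.51  0.    1.52 -2.18]
0 [ 0.2   0.05  1.37  0.    1.72 -1.56]
1.57 [-0.42  0.11  1.51  0.    1.52  2.53]
1.57 None
-1.57 [-0.42  0.11  1.51  0.    1.52 -0.61]
-1.57 [0.2  0.05 1.37 0.   1.72 0.01]
3.1 [-0.42  0.11  1.51 -0.    1.52  1.  ]
3.1 [ 0.2   0.05  1.37 -0.    1.72  1.62]
```

```bash
python3 - <<'E'
from h import *
for n,H,L in(("top",(243,218),(362,217)),("side",(267,157),(337,288))):
    im=cv2.imread(f"pics/{n}0.png");hsv=cv2.cvtColor(im,cv2.COLOR_BGR2HSV)
    m=cv2.inRange(hsv,(0,0,105),(179,70,255))
    _,lab,st,ce=cv2.connectedComponentsWithStats(m)
    l=lab[H[1],H[0]];print(n,hsv[H[1],H[0]],st[l],ce[l], "post",ray(n,ce[l],.08), "d",np.sqrt(st[l][4]*4/np.pi))
    b=cv2.inRange(hsv,(0,0,0),(255,255,255))
v=np.hstack([cv2.resize(cv2.imread(f"pics/{n}0.png")[y:y+100,x:x+80],None,fx=5,fy=5,interpolation=cv2.INTER_NEAREST) for n,x,y in(("top",205,170),("side",225,115))])
cv2.imwrite("pics/house.png",v)
E
```

```text
top [110  27 143] [235 211  12  12 120] [240.725      216.43333333] post [0.51252911 0.16404001] d 12.360774464742066
side [ 34  11 160] [259 150  15  12 139] [266.20143885 155.32374101] post [0.51061541 0.16409297] d 13.303394180365686
```

View pics/house.png

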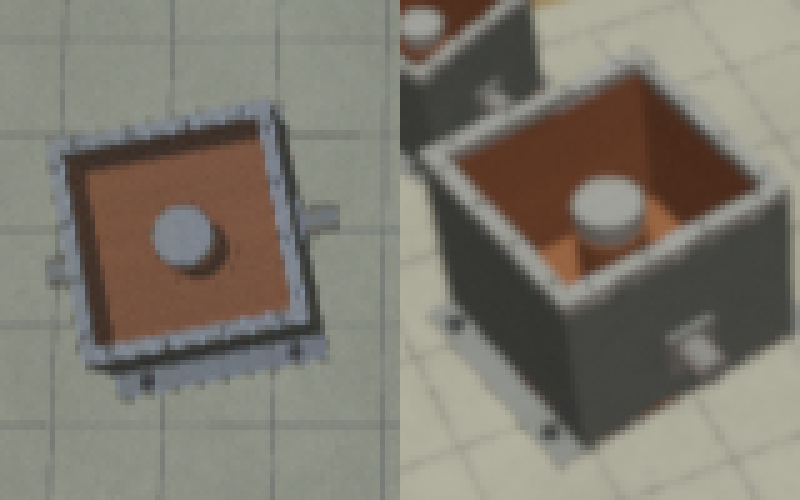

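The post gives a housing centre of about (0.512, 0.164), and both views agree. The housing and the lid are both turned about 11°. I'll clamp gently at two yaws 90° apart to centre the cap, then lift.

```bash
cat >> h.py <<'E'
D=lambda yaw:[-np.pi/2,0,yaw]
def st(tag):
    s=get_state();print(tag,"t%.1f"%s["t"],"p",np.round(s["eef_pos"],4),"F",np.round(s["wrist_force"],1),"M",np.round(s["moment"],2),"w%.4f"%s["width"],"j6 %.2f"%s["joint_pos"][5],flush=True);return s
E
python3 - <<'E'
from h import *
L=[.5185,-.169]
robot.goto(L+[.13],D(-2.01)); st("hover")
print(robot.move_l(L+[.021],velocity=.08,guard=8));st("down")
jaws.clamp(20);st("clamp1");jaws.open_jaws()
robot.goto(L+[.021],D(-.44));st("rot");
jaws.clamp(60);st("clamp2")
print(robot.move_l(L+[.04],velocity=.05));robot.wait(.3);st("lift");cv2.imwrite("pics/lift.png",np.vstack([get_image("side")[150:400,200:520],get_image("top")[150:330,200:520]]))
E
```

```text
hover t1.9 p [ 0.5184 -0.1701  0.1304] F [-0.  -0.6 -0.3] M [-0.02  0.04 -0.01] w0.0856 j6 0.02
False
down t3.4 p [ 0.519  -0.1692  0.0217] F [-0.8 -0.2 -0.2] M [0.01 0.03 0.03] w0.0860 j6 0.02
clamp1 t3.9 p [ 0.5183 -0.1689  0.0213] F [-1.9  1.1  3.3] M [ 0.11  0.32 -0.03] w0.0371 j6 0.02
rot t5.8 p [ 0.5185 -0.169   0.021 ] F [ 0.3  0.3 -0.1] M [0.03 0.03 0.02] w0.0855 j6 -1.55
clamp2 t6.3 p [ 0.5187 -0.1686  0.0214] F [0.  1.5 2.9] M [0.31 0.1  0.  ] w0.0366 j6 -1.55
False
lift t7.2 p [ 0.5183 -0.1689  0.0397] F [ 0.1 -0.3 -4.6] M [0.02 0.03 0.04] w0.0365 j6 -1.55
```

View pics/lift.png

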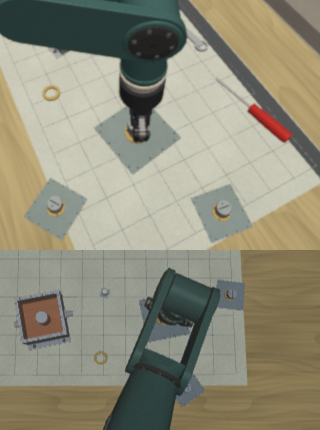

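The lid is held, with a load of about 4.6 N (0.47 kg), and hangs level in both views. The side crop shows its plate around (137,135). Now I'll carry it to above the mouth.

```bash
python3 - <<'E'
from h import *
robot.move_l([.5185,-.169,.21],velocity=.15)
robot.goto([.512,.164,.21],D(-.44+np.pi/2));st("over")
robot.move_l([.512,.164,.138],velocity=.1);robot.wait(.3);st("near")
im=get_image("side");cv2.imwrite("pics/near_side.png",im);t=get_image("top");cv2.imwrite("pics/near_top.png",t)
cv2.imwrite("pics/near.png",np.hstack([cv2.resize(im[70:230,190:350],None,fx=3.5,fy=3.5,interpolation=cv2.INTER_CUBIC),cv2.resize(t[150:310,210:275],None,fx=3.5,fy=3.5,interpolation=cv2.INTER_CUBIC)]))
a=np.radians(11.1)
for z in(.1,.13):print([np.round(pix("side",[.512+ .06*(sx*np.cos(a)-sy*np.sin(a)),.164+.06*(sx*np.sin(a)+sy*np.cos(a)),z]),1).tolist() for sx,sy in((1,1),(1,-1),(-1,-1),(-1,1))])
E
```

```text
over t9.8 p [0.5122 0.1631 0.2096] F [ 0.1  0.3 -4.5] M [-0.06 -0.    0.03] w0.0363 j6 -2.50
near t11.0 p [0.5123 0.1641 0.1387] F [-1.   0.7 -4.9] M [-0.03  0.03  0.  ] w0.0363 j6 -2.50
[[273.4, 124.0], [303.6, 152.4], [257.8, 176.4], [228.9, 145.1]]
[[272.4, 114.0], [303.3, 142.4], [256.3, 166.5], [226.8, 135.1]]
```

View pics/near.png

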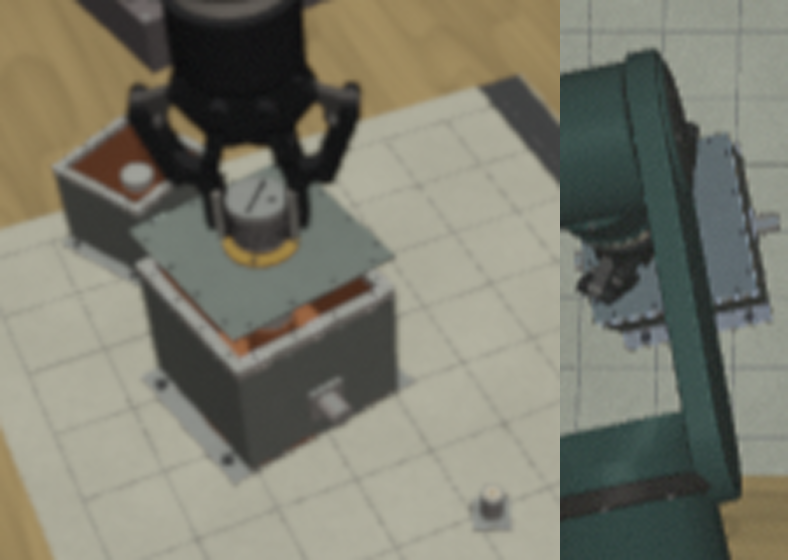

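The picture shows the lid hovering square over the mouth. Its corners at full-image pixels (303,143), (258,166) and (228,136) match the predictions to about 1 px, and so do the rim corners. Descending with a guard.

```bash
python3 - <<'E'
from h import *
print(robot.move_l([.512,.164,.1105],velocity=.03,guard=10));robot.wait(.3);st("down")
cv2.imwrite("pics/seat.png",cv2.resize(get_image("side")[70:230,190:350],None,fx=3.5,fy=3.5,interpolation=cv2.INTER_CUBIC))
E
```

```text
False
down t12.4 p [0.5117 0.1639 0.1114] F [-5.6 -1.7  3.2] M [-0.2   0.88  0.03] w0.0367 j6 -2.50
```

View pics/seat.png

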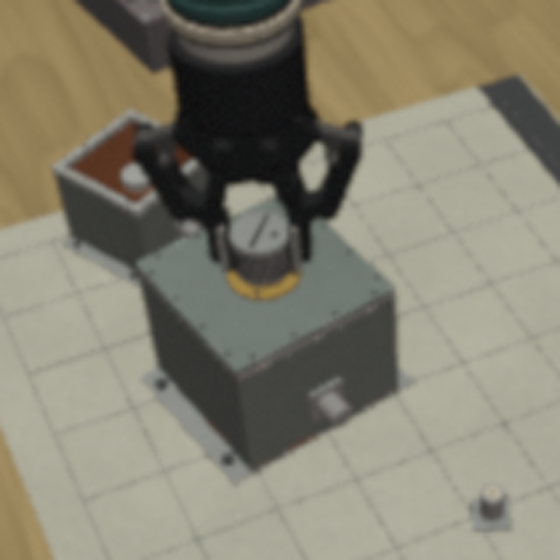

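The lid looks flush on the rim, with no copper visible. TCP z is 0.1114, which matches the expected home height. There is a small side load, so I'll ease it and then screw down while watching the moment.

```bash
cat > turn.py <<'E'
from h import *
robot.move_l([.5105,.1636,.1105],velocity=.01);robot.wait(.2);s=st("eased")
x=[.5105,.1636]; yaw0=-.44+np.pi/2; z0=.1105; m0=s["moment"][2]; th=0; n=0
while th<4.55:
    th+=.12; z=z0-.002*th/(2*np.pi)
    j=robot.solve_ik(x+[z],D(yaw0-th))
    if j is None: print("ik none");break
    robot.movej(j); s=get_state(); dm=s["moment"][2]-m0; n+=1
    if n%6==0 or abs(dm)>.12: st("th %.2f dm %.2f"%(th,dm))
    if abs(dm)>.3: break
E
python3 turn.py
```

```text
eased t13.0 p [0.5116 0.1639 0.1114] F [1.4 0.3 2.9] M [ 0.1  -0.17 -0.04] w0.0365 j6 -2.50
th 0.72 dm -0.04 t14.5 p [0.5117 0.1638 0.1111] F [3.6 1.9 4.8] M [ 0.24 -0.68 -0.08] w0.0368 j6 -1.78
th 1.44 dm 0.04 t16.0 p [0.5117 0.1636 0.1109] F [4.5 1.4 5.7] M [ 0.17 -0.71  0.01] w0.0363 j6 -1.06
th 2.16 dm -0.03 t17.5 p [0.5116 0.1635 0.1107] F [4.6 1.  5. ] M [ 0.06 -0.66 -0.06] w0.0364 j6 -0.34
th 2.28 dm 0.67 t17.8 p [0.5116 0.1639 0.1107] F [3.5 1.7 5.3] M [ 0.24 -0.61  0.63] w0.0365 j6 -0.23
```

The moment jumped to 0.67 N m at about 2.2 rad of clockwise turn, which looks like the hard stop. I'll press a touch further to confirm, hold, then back off, logging the moment to find the zero-torque angle.

```bash
cat > back.py <<'E'
from h import *
x=[.5105,.1636]; yaw0=-.44+np.pi/2; z0=.1105
def go(th,zth):
    robot.movej(robot.solve_ik(x+[z0-.002*zth/(2*np.pi)],D(yaw0-th)))
robot.wait(.3);st("hold")
go(2.34,2.28);robot.wait(.3);st("press 2.34")
for th in (2.30,2.26,2.22,2.18,2.14,2.10):
    go(th,th);robot.wait(.1);st("th %.2f"%th)
E
python3 back.py
```

```text
hold t18.1 p [0.5116 0.1639 0.1106] F [4.9 0.5 5.8] M [ 0.17 -0.65  0.72] w0.0366 j6 -0.23
press 2.34 t18.6 p [0.5124 0.1652 0.1107] F [6.9 4.2 3.1] M [ 0.64 -1.02  1.27] w0.0365 j6 -0.17
th 2.30 t19.0 p [0.5124 0.1652 0.1107] F [7.3 4.9 2.9] M [ 0.74 -0.99  0.65] w0.0362 j6 -0.21
th 2.26 t19.3 p [0.5124 0.1652 0.1107] F [6.1 4.8 3.7] M [ 0.76 -0.97  0.07] w0.0364 j6 -0.24
th 2.22 t19.7 p [0.5123 0.1652 0.1107] F [5.9 3.9 3.3] M [ 0.79 -1.02  0.07] w0.0363 j6 -0.28
th 2.18 t20.0 p [0.5124 0.1652 0.1107] F [6.9 4.6 2.7] M [ 0.8  -0.95  0.04] w0.0367 j6 -0.32
th 2.14 t20.4 p [0.5124 0.1652 0.1107] F [6.  5.  4.7] M [ 0.7  -1.03  0.03] w0.0364 j6 -0.36
th 2.10 t20.7 p [0.5124 0.1652 0.1107] F [6.6 4.5 2.7] M [ 0.76 -0.96  0.08] w0.0368 j6 -0.40
```

The stop is confirmed: torque rose to 1.27 N m, then dropped to about zero at th ≈ 2.26. Backing off 1.57 rad from there, while easing the side load.

```bash
python3 - <<'E'
from h import *
yaw0=-.44+np.pi/2; z0=.1105
def go(th,x): robot.movej(robot.solve_ik(x+[z0-.002*th/(2*np.pi)],D(yaw0-th)))
for th in np.arange(1.98,.68,-.13): go(th,[.5115,.1642])
go(.68,[.5115,.1642]);robot.wait(.5);s=st("end");print(s["tcp_rot"],np.abs(s["joint_vel"]).max())
cv2.imwrite("pics/end.png",cv2.resize(get_image("side")[70:230,190:350],None,fx=3.5,fy=3.5,interpolation=cv2.INTER_CUBIC))
E
```

```text
end t24.0 p [0.5124 0.1655 0.1112] F [4.3 4.  5.5] M [ 0.61 -0.56  0.1 ] w0.0362 j6 -1.82
[-1.56949522 -0.00378265  0.45760872] 0.001572381415450342
```

View pics/end.png

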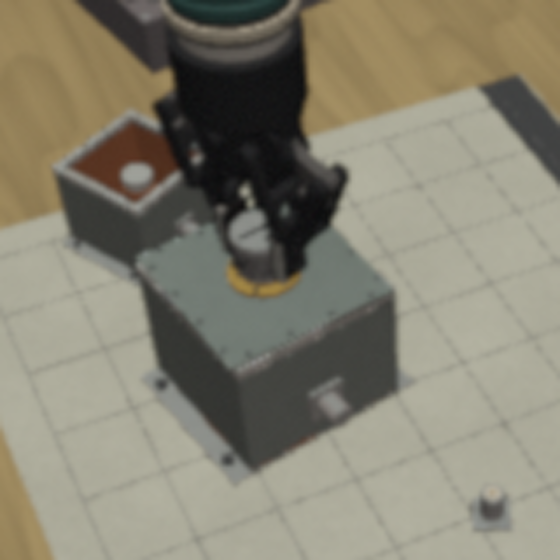

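The lid is flush on the rim. The slot is turned about 0.68 rad clockwise from where it was at seating, as planned (2.26 down, 1.58 back). TCP z is 0.1112, as expected, and the cap is still gripped. Handing in.

```bash
python3 -c "
from station import robot
robot.finish_job()"
```

```text
the job is handed in; nothing more can be done
```

The large lid is on the large housing. I screwed the cap down to its stop and backed it off about a quarter turn. I handed the job in after about 24 s on the robot's clock, with the gripper still holding the cap. `finish_job` gives no verdict, so the result rests on my own checks.

- **Seating:** I centred the cap with two gentle clamps, lifted the lid (4.6 N, about 0.47 kg) and lowered it with a force guard. The gripper stopped at z = 0.1114 m, exactly where a fully home lid should put it, and the picture showed the plate flush on the rim.
- **Screwing down:** The hard stop came after about 2.26 rad clockwise. The moment rose to 0.7 N m and then 1.27 N m when I pressed further, and dropped to about zero when I released it.
- **Backing off:** I turned back about 1.58 rad. The final z was 0.1112 m, as expected. The arm was still, the jaws were closed on the cap at 36 mm, and the slot direction in the image agreed.

Two small disagreements:
- **Sideways shift:** The lid slid about 1.5 mm within its play while I pressed on the stop. A side load of about 4–6 N remained at the end.
- **Cap angle:** I worked it out from the torque and the gripper's turn, not from a direct reading, so allow roughly ±0.1 rad.

I did not measure the bystanders again at the end. The arm went over them at height, and the socket looks undisturbed in the last image.

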